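# Start the screw of a plaster-mould clamp

## Task

Push the plaster mould under the clamp's bridge until it is fully home against the rear stop. Then start the wooden clamp screw: turn its square knob backward (counter-clockwise from above) until the screw drops into its thread, and then forward (clockwise) one full turn from there. Finish while still gripping the knob and holding it still, with the mould still home and the other things on the table left where they stand.

Things in the scene. Friction and masses are not known exactly. Their poses are not given: they have to be found in the camera images.
- clamp: Low clamp frame, fixed. Origin on the table under the screw axis, z up; the mould slides along its +x, away from the robot. Plywood base 200 x 176 mm, 12 mm thick, x -136 to +64 mm; rails along x, inner faces y = +-48 mm, tops 28 mm above the table, x -120 to +50 mm; rear stop face at x = +50 mm, 42 mm high. Two grey columns at y = 64 to 84 mm either side carry the bridge
- bridge (a point): Middle of the clamp's grey bridge, top side, on the screw axis, 118 mm above the table (axes as the clamp's). The bridge spans y = +-86 mm, is 44 mm wide in x, its underside 100 mm above the table; bolt heads on it reach 124 mm. In its middle is the round threaded boss, 56 mm across, top 134 mm above the table
- mould_mid (a point): Centre of the loose plaster mould (white, grey seam line, thin plywood board on top): 140 mm long (its x), 90 mm wide, 68 mm tall, about 0.75 kg. It lies between the rails on the 12 mm base, this point 46 mm above the table. It starts 40 to 70 mm short of home, sticking out towards the robot; pushed on its near end it slides along the clamp's +x with under 10 N
- clamp_home (a point): Fixed point of the clamp where mould_mid lies when the mould is against the rear stop: x = -20 mm, y = 0, z = 46 mm in the clamp's frame, axes as the clamp's
- knob (a point): Centre of the square wooden knob on the upright wooden screw, on its axis: 38 x 38 mm (54 mm over corners), 36 mm tall, sides along this point's x and y; a small steel pin on top marks +x. Starts about 190 mm above the table. The screw weighs 0.35 kg, turns easily (under 0.1 N m), is guided upright, and when not gripped sinks by its own weight as far as the thread lets it
- screw_turn (a joint): Angle of screw and knob, rad, growing clockwise seen from above (forward, tightening), no end stops. Starts between -0.2 and 0.2. Where the thread begins is not known: turned backward, the screw rises slightly and then, somewhere between -0.5 and -1.8, drops about 8 to 10 mm if the fingers do not hold it up (straddle the knob loosely, or let go to check)
- screw_feed (a joint): How far the screw has sunk, m, growing downward; the knob's centre is 0.190 m minus this above the table. Between -0.001 and 0.003 before the drop, about 0.010 after it; then each forward turn takes it 10 mm deeper (right-hand thread, about 2 mm up-down play). The screw stays where it is left. Stops at 0.034
- figurine: Bystander: white ceramic figurine, 64 mm across the foot, 150 mm tall; origin at the centre of its underside
- paint_jar: Bystander: low paint jar, 56 mm across, 60 mm tall; origin at the centre of its underside
- brush_cup: Bystander: clear cup of brushes, 72 mm across, 170 mm tall with the brushes; origin at the centre of its underside
Things that resemble listed ones, but are neither listed nor needed, are in the scene too. There is more than one size of the part that bears mould_mid; the job needs the middle-sized.

How it is judged (in metres and radians):
On the way, in this order (a step that is already met when the one before it is completed fails the run):
1. the mould is home against the rear stop (x of mould_mid in the frame of clamp_home above -0.005 m), for 0.2 s.
2. the screw, turned backward, has dropped into its thread (value of joint screw_feed between 0.0075 and 0.013 m and value of joint screw_turn below -0.45 rad), for 0.1 s.
At the end, for the whole second after the job is handed in: The screw stands one turn into its thread (sunk 16 to 24 mm, that is about 0.7 to 1.4 turns past the drop), at rest (under 0.1 rad/s), gripped by the fingers with more than 4 N; the mould lies flat within 6 mm of fully home (value of joint screw_feed between 0.016 and 0.024 m and velocity of joint screw_turn between -0.1 and 0.1 rad/s and contact force between the fingers and screw_turn above 4 N and x of mould_mid in the frame of clamp_home above -0.006 m and angle between mould_mid's own z axis and vertical below 0.05 rad); the arm keeps its last pose, push and grip.
It fails at once if a bystander was moved by more than 25 mm (distance of any of figurine, paint_jar, brush_cup from where it was at the start of the episode above 0.025 m).
It also fails if it takes over 67 s, if anything falls off the work surface, if the arm or the gripper's body presses on something with over 40 N, if the wrist force passes 120 N, or if a joint passes its speed limit or range.

## Robot

A 6-joint arm with a two-finger parallel gripper is mounted at the origin on the work surface. World frame = base frame: x ahead of the robot, y to its left, z up, the work surface at z = 0. Lengths are in m, angles in degrees, forces in N, time in s.
With the tool pointing down it reaches from about 0.35 to 0.875 m from the base axis. Payload 4.2 kg.
Tool frame: the origin (TCP) lies at the very end of the fingers, on their centre line; the grasp point (between the pads) lies 19 mm behind it (r.grip_point_offset is the distance from the TCP to the grasp point, in m); z points along the fingers, y is the line along which they close (so a half turn about z gives the same grasp; the last joint's range is limited). The gripper opens to 87 mm and grips with 3 to 60 N. Pads are 19 mm wide; open, the fingers measure 117 mm over their backs; the gripper's body (75 mm by 190 mm) begins 51 mm behind the grasp point.
Start: joints at [79.618, 22.042, 0.453, 0, -68.411, -14.817], TCP at [0.266, 0.566, 0.223] pointing down, gripper open.
Joint ranges: [-179.83, 179.83], [-69.29, 118.12], [-61.27, 80.66], [-181.25, 117.63], [-171.15, -9.14], [-177.46, 177.46]. Speed limits (degrees/s): [159.86, 159.86, 180, 180, 180, 180].

## Interface

Orientations are given as a 3x3 rotation matrix whose columns are the frame's x, y, z axes.
In Python, from station import r, cams gives the robot as it stands. The module is installed in compiled form; this text tells all that it offers.
- The arm moves only by the shell command python3 -m handwheel 'ROWS'. ROWS is JSON, a list that holds one entry, the list of rows, each a list of 7 numbers: the turn, a rotation vector about the tool's x, y, z in units of 6 degrees (1.0 is 6 degrees), then the shift along the tool's x, y, z in m, then the finger opening in m, from 0 to 0.087. In form: [[[ax, ay, az, x, y, z, jaw], ...]]. A call has 1 to 12 rows; each row shifts and turns the commanded pose from where the row before left it, along the tool's axes as they then stand; what a row does not reach is not made up. A row lasts 1/10 s, in which the tool goes at most 50 mm and 8.59 degrees, less where a joint would pass 70% of its speed; a pose out of reach is approached as far as the arm can. A call with a gripper value outside its range is refused whole. The fingers move at their own pace and stop on an object; the grip force is fixed at half the most. Time passes only in rows, so rows that do not move let the fingers close. It gives the time, the measured TCP pose, the force, the opening and the grip force at its end, in the units of the state.
- r.sense(): the state, without advancing time (a new reading comes with each control period).
- cams.capture(name): name is "scene" or "top" or "wrist"; returns the picture (480x640x3 uint8, red, green, blue); there is no depth.
- cams.get_calibration(name): a dict with "camera_matrix" (3x3 intrinsics, pixels), "rvec" (rotation vector, rad) and "tvec" (3), from world to camera coordinates, as OpenCV has them; the wrist camera has in their place "T_tool_cam" (4x4, takes a point from camera to tool coordinates, whose origin is the TCP and whose axes are the flange's). Camera axes: x right, y down, z forward; pixel columns grow to the right and rows downward; lengths in m; the calibration is good to about 2 mm. A picture is of the moment at which its call begins: read the wrist's pose just before it. get_calibration takes no time and is no camera call.
- r.finish_job(): hands the job in; it is judged then, once.
The state is a dict: "time_s": time; "joints": joint angles; "joint_velocities": joint speeds; "effort": joint torques, N m; "tcp_pos": TCP position; "ee_rot": TCP orientation; "wrist_force": force on the tool from outside, world axes, zero at the start; "moment": the same for the moment, N m; "gripper_width": opening from 0.0 (shut) to 1.0 (fully open); "gripper_force": force on a finger pad.
Only numpy, scipy, OpenCV 4.12 (cv2) and the standard library are available. Lean on these libraries where they do the work, as an engineer would, in place of code of your own. Each camera call takes 0.05 s, during which the arm holds its last target. There are 200 camera calls.

## Working session

There is one attempt and no reset: what is moved stays moved. The work goes in short steps, Python scripts to look and compute and a shell command to move; the robot and the scene stay as the last step left them, time stands still between calls to the robot, and variables do not carry over. Pictures are saved under pics/ and viewed, at most 10 in all, crops included, and the job is handed in when it is done.

```bash
mkdir -p pics; python3 - <<'E'
from station import r,cams
import cv2,numpy as np
for n in ("scene","top"):
    im=cams.capture(n); cv2.imwrite(f"pics/{n}0.png",im[:,:,::-1]); c=cams.get_calibration(n)
    print(n,np.round(c["camera_matrix"],1).tolist(),np.round(c["rvec"],3),np.round(c["tvec"],3))
print(np.round(cams.get_calibration("wrist")["T_tool_cam"],3)); s=r.sense();print(s)
E
```

```text
scene [[477.9, 0.0, 319.5], [0.0, 477.9, 238.4], [0.0, 0.0, 1.0]] [ 2.341  0.952 -0.323] [-0.411 -0.203  1.092]
top [[511.2, 0.0, 310.5], [0.0, 511.2, 231.8], [0.0, 0.0, 1.0]] [ 2.151 -2.108  0.197] [0.052 0.548 1.041]
[[-0.    -0.957 -0.29   0.081]
 [ 1.    -0.001  0.    -0.   ]
 [-0.    -0.29   0.957 -0.162]
 [ 0.     0.     0.     1.   ]]
{'time_s': 0.1, 'joints': array([ 7.96192069e+01,  2.20870197e+01,  3.88673178e-01, -2.42163610e-02,
       -6.84105513e+01, -1.48167178e+01]), 'joint_velocities': array([ 0.06274645, -0.05394896,  0.14083602,  0.16231441, -0.10716033,
        0.05087032]), 'effort': array([-1.39750970e-03, -3.91691351e+01,  1.87933266e+01,  4.23194826e+00,
        1.34390275e-02, -7.46448723e-05]), 'tcp_pos': array([0.26584908, 0.56506147, 0.22157211]), 'ee_rot': array([[ 9.04779207e-01, -4.25880329e-01, -7.29037703e-04],
       [-4.25880939e-01, -9.04777426e-01, -1.79866960e-03],
       [ 1.06401145e-04,  1.93788212e-03, -9.99998117e-01]]), 'wrist_force': array([ 0.19241892, -0.38140636, -0.1437712 ]), 'moment': array([-0.0709187 , -0.03980732, -0.0848815 ]), 'gripper_force': 0.0, 'gripper_width': 1.0018320018958982}
```

View pics/scene0.png

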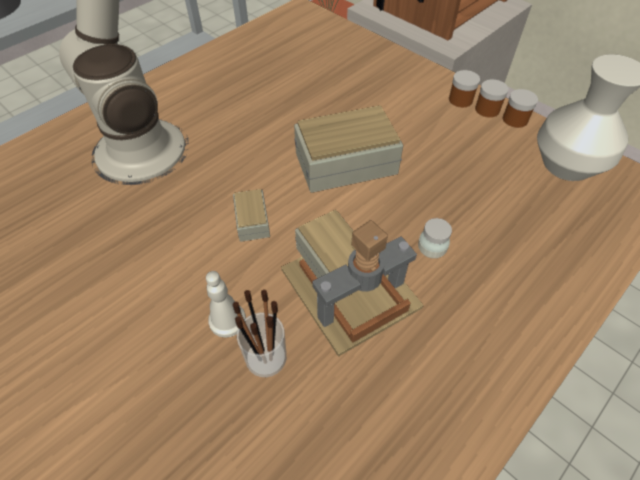

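View pics/top0.png

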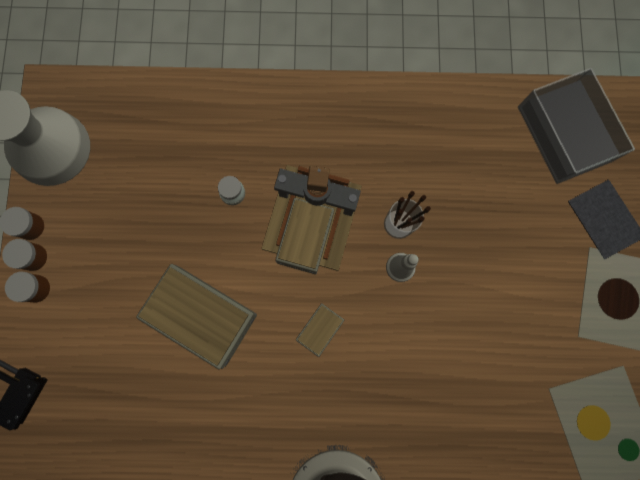

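The scene shows the clamp with its bridge bolts at (326,287) and (404,246), and the knob at (370,240). In the top view the bolts are at (282,178) and (352,198), the knob top is at about (318,178), and the mould's near end runs (277,263)–(318,272). The jar is at (231,190), the brush cup at (403,218) and the figurine at (402,266).

```bash
cat > h.py <<'E'
import numpy as np,cv2
from station import r,cams
def ray(n,px,T=None):
    c=cams.get_calibration(n); K=np.array(c["camera_matrix"]); d=np.linalg.inv(K)@[px[0],px[1],1]
    if n=="wrist":
        M=T@np.array(c["T_tool_cam"]); return M[:3,3],M[:3,:3]@d
    R=cv2.Rodrigues(np.array(c["rvec"]))[0]; return -R.T@np.ravel(c["tvec"]),R.T@d
def plane(n,px,z,T=None):
    o,d=ray(n,px,T); return o+d*(z-o[2])/d[2]
def tool():
    s=r.sense(); T=np.eye(4); T[:3,:3]=s["ee_rot"]; T[:3,3]=s["tcp_pos"]; return T
E
python3 - <<'E'
from h import *
for nm,n,px,z in [("boltL","top",(282,178),.124),("boltR","top",(352,198),.124),("boltR","scene",(326,287),.124),("boltL","scene",(404,246),.124),
 ("knob","top",(318,174),.208),("knob","scene",(369,233),.208),("mL","top",(277,264),.080),("mR","top",(318,272),.08),
 ("jar","top",(231,188),.06),("cup","scene",(265,358),.0),("fig","scene",(226,325),.0)]: print(nm,n,np.round(plane(n,px,z),3))
im=cv2.imread("pics/top0.png"); a=cv2.resize(im[150:290,200:450],(750,420),interpolation=cv2.INTER_CUBIC);cv2.imwrite("pics/topc.png",a)
E
```

```text
boltL top [0.643 0.123 0.124]
boltR top [ 0.604 -0.019  0.124]
boltR scene [ 0.61  -0.02   0.124]
boltL scene [0.647 0.123 0.124]
knob top [0.628 0.051 0.208]
knob scene [0.627 0.05  0.208]
mL top [0.473 0.13  0.08 ]
mR top [0.458 0.046 0.08 ]
jar top [0.637 0.235 0.06 ]
cup scene [ 0.581 -0.134  0.   ]
fig scene [ 0.488 -0.141  0.   ]
```

View pics/topc.png

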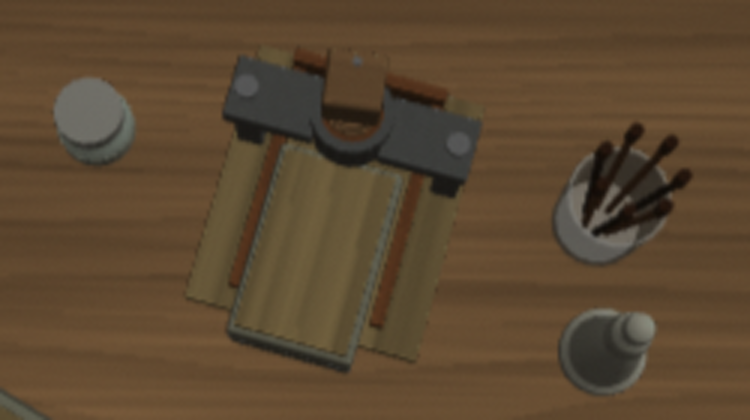

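```bash
python3 -m handwheel '[[[0,0,-1,0,0.0,0,0],[0,0,-0.7,0,0,0,0],[0,0,0,0.014,0.02,0,0],[0,0,0,0.028,0.04,0,0],[0,0,0,0.028,0.04,0,0],[0,0,0,0.028,0.04,0,0],[0,0,0,0.028,0.04,0,0],[0,0,0,0.028,0.04,0,0],[0,0,0,0.028,0.04,0,0],[0,0,0,0.028,0.04,0,0],[0,0,0,0.028,0.04,0,0],[0,0,0,0.028,0.04,0,0]]]'
```

```text
time_s: 1.3
tcp_pos: [0.4246, 0.1276, 0.2225]
ee_rot: [[0.966, -0.258, 0.0], [-0.258, -0.966, 0.0], [-0.0, -0.0, -1.0]]
wrist_force: [0.6, -0.6, 0.5]
gripper_width: 0.033
gripper_force: 0.0
```

```bash
python3 - <<'E'
from h import *
T=tool(); im=cams.capture("wrist"); cv2.imwrite("pics/w1.png",im[:,:,::-1]); np.save("T1.npy",T); print(T.round(3), r.sense()["joints"].round(1),r.sense()["time_s"])
E
```

```text
[[ 0.966 -0.258  0.     0.425]
 [-0.258 -0.966  0.     0.128]
 [-0.    -0.    -1.     0.223]
 [ 0.     0.     0.     1.   ]] [ 37.3   4.  -23.6   0.1 -62.5  37.4] 1.35
```

View pics/w1.png

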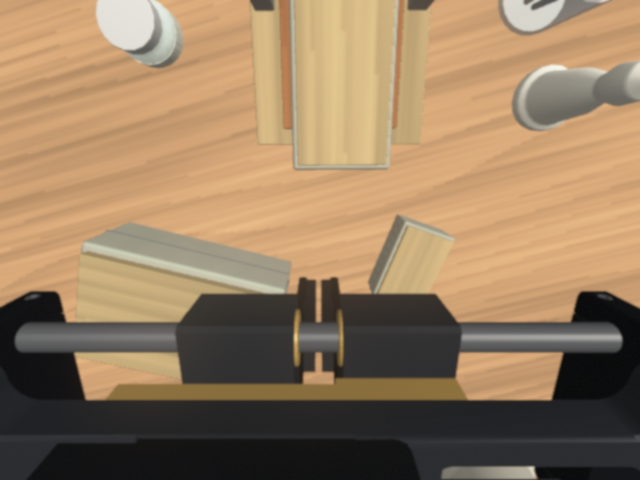

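The wrist view shows the mould aligned with the tool's x axis, with its near top corners at (295,166) and (389,166). The small and large decoy moulds lie nearer the robot.

```bash
python3 - <<'E'
from h import *
T0=np.load("T1.npy");C=np.array([.6265,.0515]);R=np.array([[.966,-.259],[.259,.966]])
for px,z in [((295,166),.08),((389,166),.08),((258,143),.012),((421,143),.012)]:
    p=plane("wrist",px,z,T0)[:2]; print(p.round(3),(R@(p-C)).round(3))
# small mould
p=plane("wrist",(400,217),.04,T0);print(p)
T=tool();print(T[:3,3].round(4),(R@(T[:2,3]-C)).round(3))
E
```

```text
[0.487 0.133] [-0.155  0.042]
[0.466 0.051] [-0.155 -0.042]
[0.518 0.17 ] [-0.136  0.086]
[0.472 0.   ] [-0.136 -0.09 ]
[0.40556824 0.04270499 0.04      ]
[0.4253 0.1224 0.2223] [-0.213  0.016]
```

```bash
python3 - <<'E'
from h import *
T0=np.load("T1.npy");C=np.array([.6265,.0515]);R=np.array([[.966,-.259],[.259,.966]])
for z in (0.05,.08,.1,.12,.14):
  print(z,*[(R@(plane(n,px,z,T0)[:2]-C)).round(3) for n,px in (("wrist",(290,264)),("top",(255,315)),("wrist",(83,245)),("top",(174,264)))])
E
```

```text
0.05 [-0.261  0.052] [-0.28   0.052] [-0.239  0.271] [-0.226  0.247]
0.08 [-0.249  0.049] [-0.279  0.049] [-0.23   0.248] [-0.227  0.238]
0.1 [-0.242  0.047] [-0.279  0.047] [-0.224  0.233] [-0.228  0.233]
0.12 [-0.234  0.045] [-0.279  0.045] [-0.217  0.219] [-0.229  0.227]
0.14 [-0.227  0.044] [-0.279  0.043] [-0.211  0.204] [-0.23   0.221]
```

```bash
python3 -m handwheel '[[[0,0,0,0.019,0.008,0.0,0],[0,0,0,0.019,0.007,0.02,0],[0,0,0,0,0,0.028,0],[0,0,0,0,0,0.028,0],[0,0,0,0,0,0.028,0],[0,0,0,0,0,0.028,0],[0,0,0,0,0,0.020,0],[0,0,0,0,0,0.010,0],[0,1,0,0,0,0,0],[0,1,0,0,0,0,0],[0,1,0,0,0,0,0],[0,0,0,0,0,0,0]]]'
```

```text
time_s: 2.55
tcp_pos: [0.4703, 0.0897, 0.0664]
ee_rot: [[0.937, -0.27, 0.222], [-0.257, -0.963, -0.087], [0.237, 0.024, -0.971]]
wrist_force: [-2.5, 2.3, 0.2]
gripper_width: 0.007
gripper_force: 2.0
```

```bash
python3 -m handwheel '[[[0,0,0,0,0,0,0],[0,0,0,0.0076,0.000,0.0025,0],[0,0,0,0.0076,0.000,0.0025,0],[0,0,0,0.0076,0,0.0025,0],[0,0,0,0.0076,0,0.0025,0],[0,0,0,0.0076,0,0.0025,0],[0,0,0,0.0076,0,0.0025,0],[0,0,0,0,0,0,0],[0,0,0,0,0,0,0]]]'
```

```text
time_s: 3.45
tcp_pos: [0.519, 0.0782, 0.0636]
ee_rot: [[0.935, -0.274, 0.224], [-0.262, -0.961, -0.084], [0.238, 0.02, -0.971]]
wrist_force: [-3.6, -0.1, 2.4]
gripper_width: 0.002
gripper_force: 1.4
```

```bash
python3 -m handwheel '[[[0,0,0,0.004,0,0.001,0],[0,0,0,0.004,0,0.001,0],[0,0,0,0.003,0,0.0008,0],[0,0,0,0.002,0,0.0005,0],[0,0,0,0,0,0,0],[0,0,0,0,0,0,0]]]'; python3 -m handwheel '[[[0,0,0,0.002,0,0.0005,0],[0,0,0,0.002,0,0.0005,0],[0,0,0,0,0,0,0],[0,0,0,0,0,0,0]]]'
```

```text
time_s: 4.05
tcp_pos: [0.5283, 0.0751, 0.0633]
ee_rot: [[0.937, -0.271, 0.221], [-0.259, -0.962, -0.084], [0.236, 0.022, -0.972]]
wrist_force: [-27.0, 13.6, 19.6]
gripper_width: 0.003
gripper_force: 14.9
time_s: 4.45
tcp_pos: [0.5288, 0.0747, 0.0631]
ee_rot: [[0.938, -0.269, 0.219], [-0.257, -0.963, -0.084], [0.234, 0.023, -0.972]]
wrist_force: [-51.0, 27.4, 34.9]
gripper_width: 0.002
gripper_force: 28.1
```

```bash
python3 -m handwheel '[[[0,0,0,-0.01,0,-0.002,0],[0,0,0,-0.02,0,-0.005,0],[0,0,0,-0.02,0,-0.005,0],[0,-1,0,0.005,0,-0.02,0],[0,-1,0,0.005,0,-0.035,0],[0,0,0,0,0,-0.04,0],[0,0,0,0,0,-0.04,0],[0,0,0,0,0,-0.035,0],[0,0,0,0,0,-0.03,0],[0,0,0,0,0,0,0.087],[0,0,0,0,0,0,0.087]]]'; python3 - <<'E'
from h import *
T=tool(); im=cams.capture("wrist"); np.save("T2.npy",T); im2=cams.capture("top")
cv2.imwrite("pics/c2.png",np.hstack([cv2.resize(im,(400,300)),cv2.resize(im2[140:290,220:420],(400,300))])[:,:,::-1]); cv2.imwrite("pics/w2.png",im[:,:,::-1]);cv2.imwrite("pics/top2.png",im2[:,:,::-1])
print(T.round(4))
E
```

```text
time_s: 5.55
tcp_pos: [0.478, 0.0902, 0.2514]
ee_rot: [[0.954, -0.285, 0.096], [-0.28, -0.958, -0.067], [0.111, 0.037, -0.993]]
wrist_force: [-0.2, 0.2, -0.9]
gripper_width: 0.109
gripper_force: 0.0
[[ 0.9536 -0.2854  0.0962  0.478 ]
 [-0.2799 -0.9577 -0.0668  0.0902]
 [ 0.1112  0.0367 -0.9931  0.2514]
 [ 0.      0.      0.      1.    ]]
```

View pics/c2.png

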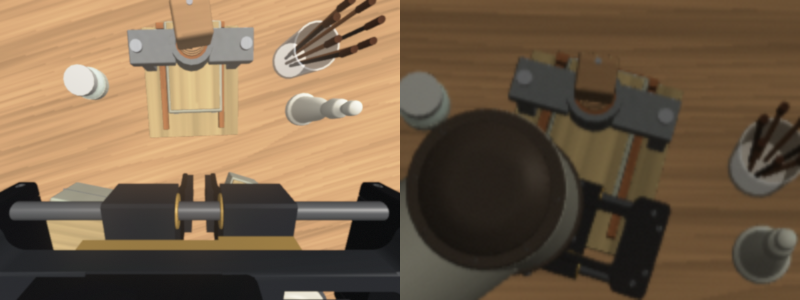

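The wrist view shows the mould's near edge inside the rails, at about (269..354,178) full-res, with the base's near edge at row 216. The bystanders are undisturbed.

```bash
cat >> h.py <<'E'
from scipy.spatial.transform import Rotation as Ro
def goto(p,yaw):
    T=tool(); c,s=np.cos(np.radians(yaw)),np.sin(np.radians(yaw)); Rd=np.array([[c,s,0],[s,-c,0],[0,0,-1.]])
    rv=np.degrees(Ro.from_matrix(T[:3,:3].T@Rd).as_rotvec())/6
    print("turn units",rv.round(2),"then shift in new axes",(Rd.T@(np.array(p)-T[:3,3])).round(4), r.sense()["time_s"])
E
python3 - <<'E'
from h import *
T0=np.load("T2.npy");C=np.array([.6265,.0515]);R=np.array([[.966,-.259],[.259,.966]])
for px,z in [((269,178),.08),((354,178),.08),((240,217),.012),((379,214),.012)]:
    p=plane("wrist",px,z,T0)[:2]; print((R@(p-C)).round(3))
goto([.6275,.051,.265],-15)
E
```

```text
[-0.088  0.041]
[-0.09  -0.046]
[-0.133  0.086]
[-0.135 -0.086]
turn units [ 0.4  -1.04 -0.25] then shift in new axes [ 0.1551 -0.0019 -0.0153] 5.65
```

```bash
python3 -m handwheel '[[[0.2,-0.5,-0.12,0,0,0,0.087],[0.2,-0.54,-0.13,0,0,-0.015,0.087],[0,0,0,0.03,0,0,0.087],[0,0,0,0.035,0,0,0.087],[0,0,0,0.035,0,0,0.087],[0,0,0,0.03,-0.001,0,0.087],[0,0,0,0.025,-0.001,0,0.087],[0,0,0,0,0,0,0.087],[0,0,0,0,0,0,0.087]]]'; python3 - <<'E'
from h import *
T=tool(); im=cams.capture("wrist"); np.save("T3.npy",T);cv2.imwrite("pics/w3.png",im[:,:,::-1]); print(T.round(4))
E
```

```text
time_s: 6.55
tcp_pos: [0.6267, 0.0513, 0.2636]
ee_rot: [[0.966, -0.259, -0.002], [-0.259, -0.966, -0.001], [-0.002, 0.002, -1.0]]
wrist_force: [-0.6, 0.0, -0.2]
gripper_width: 0.969
gripper_force: 0.0
[[ 0.9659 -0.259  -0.0025  0.6267]
 [-0.259  -0.9659 -0.0012  0.0513]
 [-0.0021  0.0018 -1.      0.2636]
 [ 0.      0.      0.      1.    ]]
```

View pics/w3.png

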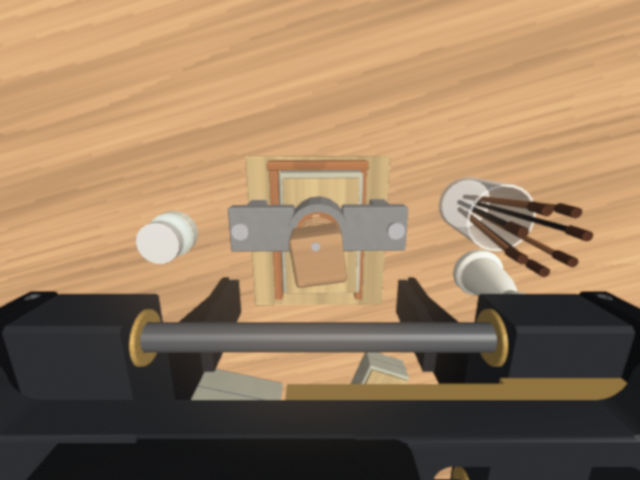

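The wrist view shows the knob top's corners at about (295,287), (346,281), (336,227) and (291,234), so it is turned slightly counter-clockwise relative to the tool. The mould sits against the stop.

```bash
python3 - <<'E'
from h import *
T0=np.load("T3.npy")
P=[plane("wrist",px,.208,T0)[:2] for px in [(295,287),(346,281),(336,227),(291,234)]]
P=np.array(P); print(P.round(4),P.mean(0)); d=P[0]-P[1]; print(np.linalg.norm(d),np.degrees(np.arctan2(d[1],d[0]))-90); d=P[2]-P[1];print(np.linalg.norm(d),np.degrees(np.arctan2(d[1],d[0])))
goto([.6275,.0515,.171],-8)
E
```

```text
[[0.6124 0.0725]
 [0.6074 0.0361]
 [0.6478 0.0332]
 [0.651  0.0641]] [0.62961019 0.05146245]
0.03674007820309496 -7.794098227908918
0.040480233238717585 -3.987874471389541
turn units [ 0.01  0.01 -1.16] then shift in new axes [ 0.0012 -0.0002  0.0933] 6.6
```

```bash
python3 -m handwheel '[[[0,0,-0.7,0.001,0,0,0.087],[0,0,-0.6,0,0,0,0.087],[0,0,0,0,0,0.02,0.087],[0,0,0,0,0,0.025,0.087],[0,0,0,0,0,0.025,0.087],[0,0,0,0,0,0.02,0.087],[0,0,0,0,0,0.007,0.087],[0,0,0,0,0,0,0.087],[0,0,0,0,0,0,0.06],[0,0,0,0,0,0,0.055]]]'; cat >> h.py <<'E'
def snap(k):
    im=cams.capture("scene"); cv2.imwrite(f"pics/s{k}.png",im[:,:,::-1])
    return im[190:290,320:430]
E
python3 - <<'E'
from h import *
a=snap(1); w=cams.capture("wrist"); cv2.imwrite("pics/m1.png",np.hstack([cv2.resize(a,(440,400),interpolation=2),cv2.resize(w,(360,400))])[:,:,::-1]); print(tool().round(4))
E
```

```text
time_s: 7.6
tcp_pos: [0.6288, 0.0514, 0.1706]
ee_rot: [[0.992, -0.124, 0.004], [-0.124, -0.992, -0.0], [0.004, -0.001, -1.0]]
wrist_force: [-0.3, -0.2, 0.0]
gripper_width: 0.893
gripper_force: 0.0
[[ 9.922e-01 -1.248e-01  3.800e-03  6.286e-01]
 [-1.248e-01 -9.922e-01 -1.000e-04  5.140e-02]
 [ 3.700e-03 -4.000e-04 -1.000e+00  1.702e-01]
 [ 0.000e+00  0.000e+00  0.000e+00  1.000e+00]]
```

View pics/m1.png

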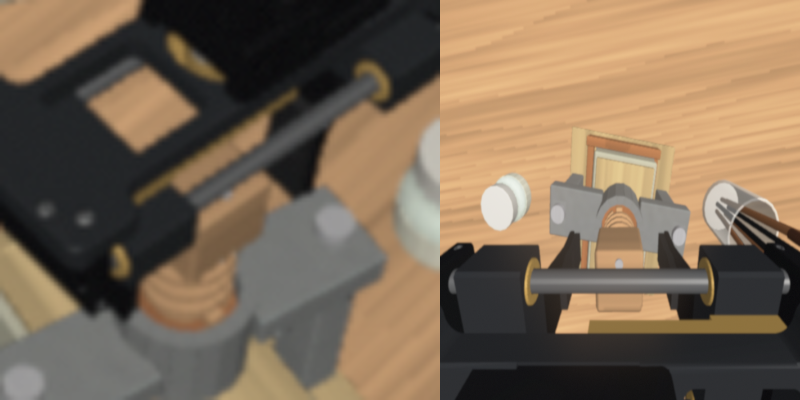

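The wrist half shows the knob between the fingers with the pin at about full-res (318,318), and the scene half shows the screw thread above the boss. I'll grip, turn backward, release, and track the pin's row.

```bash
cat >> h.py <<'E'
def pin(k):
    T=tool(); w=cams.capture("wrist"); cv2.imwrite(f"pics/p{k}.png",w[:,:,::-1]); s=snap(k)
    if k==0: return
    t=cv2.imread("pics/p0.png"); t=t[310:327,309:328]; b=w[270:332,280:355,::-1]
    _,v,_,l=cv2.minMaxLoc(cv2.matchTemplate(np.ascontiguousarray(b),t,cv2.TM_CCOEFF_NORMED)); print("pin",v,l[0]+280+9,l[1]+270+8)
    t=cv2.imread("pics/s0.png")[250:266,358:378]
    s=cv2.imread(f"pics/s{k}.png")[240:285,345:390]
    _,v,_,l=cv2.minMaxLoc(cv2.matchTemplate(s,t,cv2.TM_CCOEFF_NORMED)); print("scene corner",v,l[0]+345-358,l[1]+240-250)
    st=r.sense(); print("yaw",np.degrees(np.arctan2(T[1,0],T[0,0])).round(1),T[:3,3].round(4),st["time_s"],st["joints"][5].round(1))
E
python3 -c "
from h import *
pin(0)"
python3 -m handwheel '[[[0,0,0,0,0,0.002,0.02],[0,0,0,0,0,0.002,0.02],[0,0,0,0,0,0,0.02],[0,0,0,0,0,0,0.02],[0,0,0,0,0,0,0.02],[0,0,0,0,0,0,0.02]]]'
python3 -m handwheel '[[[0,0,-1,0,0,0,0.02],[0,0,-1,0,0,0,0.02],[0,0,-1,0,0,0,0.02],[0,0,-1,0,0,0,0.02],[0,0,0,0,0,0,0.02],[0,0,0,0,0,0,0.06],[0,0,0,0,0,0,0.06],[0,0,0,0,0,0,0.06]]]'
python3 -c "
from h import *
pin(2)"
```

```text
time_s: 8.4
tcp_pos: [0.628, 0.0514, 0.1644]
ee_rot: [[0.992, -0.125, 0.001], [-0.125, -0.992, -0.0], [0.001, 0.0, -1.0]]
wrist_force: [-0.4, 1.8, -2.8]
gripper_width: 0.436
gripper_force: 30.0
time_s: 9.2
tcp_pos: [0.6283, 0.0507, 0.1652]
ee_rot: [[0.957, 0.289, 0.002], [0.289, -0.957, -0.001], [0.001, 0.002, -1.0]]
wrist_force: [-0.5, -0.0, 0.6]
gripper_width: 0.622
gripper_force: 0.0
pin 0.9299806356430054 314 318
scene corner 0.6804847121238708 0 18
yaw 16.8 [0.6283 0.0507 0.1652] 9.3 87.4
```

```bash
python3 -c "
from h import *
L=[cv2.imread(f'pics/p{k}.png')[200:360,220:420] for k in (0,2)]+[cv2.resize(cv2.imread(f'pics/s{k}.png')[205:285,330:430],(200,160)) for k in (0,2)]
cv2.imwrite('pics/m2.png',cv2.resize(np.vstack([np.hstack(L[:2]),np.hstack(L[2:])]),(750,600)))
print(r.sense()['joints'].round(1))"
```

```text
[ 19.4  25.   -3.6   0.1 -61.4  87.4]
```

View pics/m2.png

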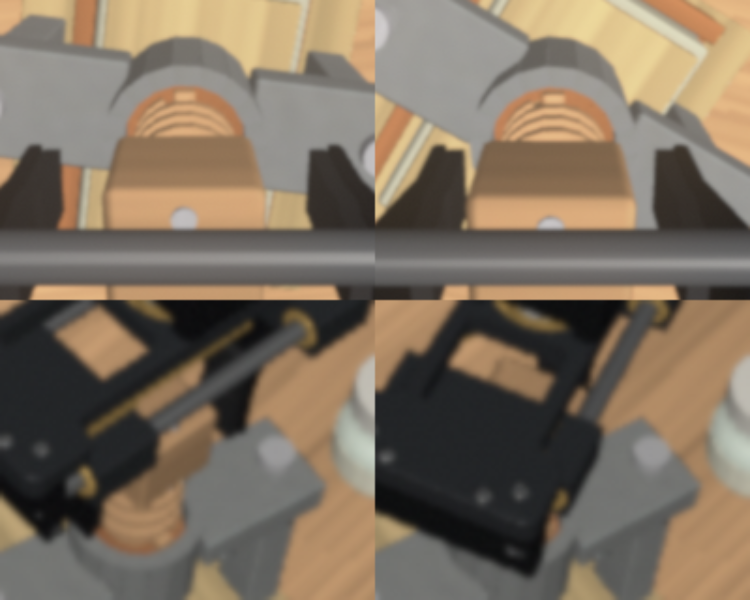

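The bottom row shows the scene view is blocked by the gripper. In the wrist view the knob's far top edge moved from row ~300 to ~304, which matches the tool going lower, so there is no drop yet. I'll track that edge.

```bash
cat >> h.py <<'E'
def edge(k):
    T=tool(); w=cams.capture("wrist"); cv2.imwrite(f"pics/p{k}.png",w[:,:,::-1])
    p=w[255:322,285:308].astype(float).sum(2).mean(1); g=np.diff(cv2.GaussianBlur(p[:,None],(1,5),1)[:,0])
    s=r.sense(); print("edge row",255.5+g.argmax(),g.max().round(1),"yaw",np.degrees(np.arctan2(T[1,0],T[0,0])).round(1),T[:3,3].round(4),s["time_s"],s["joints"][5].round(1))
E
python3 -m handwheel '[[[0,0,0,0,0,0,0.02],[0,0,0,0,0,0,0.02],[0,0,0,0,0,0,0.02],[0,0,-1,0,0,0,0.02],[0,0,-1,0,0,0,0.02],[0,0,-0.5,0,0,0,0.02],[0,0,0,0,0,0,0.02],[0,0,0,0,0,0,0.06],[0,0,0,0,0,0,0.06],[0,0,0,0,0,0,0.06]]]'
python3 -c "
from h import *
edge(3)"
python3 -m handwheel '[[[0,0,0,0,0,0,0.02],[0,0,0,0,0,0,0.02],[0,0,0,0,0,0,0.02],[0,0,-1,0,0,0,0.02],[0,0,-1,0,0,0,0.02],[0,0,-0.5,0,0,0,0.02],[0,0,0,0,0,0,0.02],[0,0,0,0,0,0,0.06],[0,0,0,0,0,0,0.06],[0,0,0,0,0,0,0.06]]]'
python3 -c "
from h import *
edge(4)"
```

```text
time_s: 10.3
tcp_pos: [0.6281, 0.0509, 0.1649]
ee_rot: [[0.85, 0.527, 0.001], [0.527, -0.85, -0.001], [0.001, 0.002, -1.0]]
wrist_force: [-0.3, 0.3, 0.4]
gripper_width: 0.622
gripper_force: 0.0
edge row 303.5 30.9 yaw 31.8 [0.6281 0.0509 0.1649] 10.35 102.4
time_s: 11.35
tcp_pos: [0.6283, 0.0509, 0.165]
ee_rot: [[0.684, 0.729, 0.002], [0.729, -0.684, -0.001], [0.001, 0.002, -1.0]]
wrist_force: [0.5, -0.4, 0.9]
gripper_width: 0.628
gripper_force: 0.0
edge row 301.5 25.5 yaw 46.8 [0.6283 0.0509 0.165 ] 11.4 117.4
```

```bash
python3 -m handwheel '[[[0,0,0,0,0,0,0.06],[0,0,0,0,0,0,0.06]]]'
python3 -c "
from h import *
edge(5)
L=[cv2.imread(f'pics/p{k}.png')[200:360,220:420] for k in (2,3,4,5)]
cv2.imwrite('pics/m3.png',cv2.resize(np.vstack([np.hstack(L[:2]),np.hstack(L[2:])]),(750,600)))"
```

```text
time_s: 11.6
tcp_pos: [0.6282, 0.0509, 0.1649]
ee_rot: [[0.684, 0.729, 0.002], [0.729, -0.684, -0.001], [0.001, 0.002, -1.0]]
wrist_force: [-0.2, 0.4, 0.4]
gripper_width: 0.683
gripper_force: 0.0
edge row 301.5 25.3 yaw 46.8 [0.6282 0.0509 0.1649] 11.65 117.4
```

View pics/m3.png

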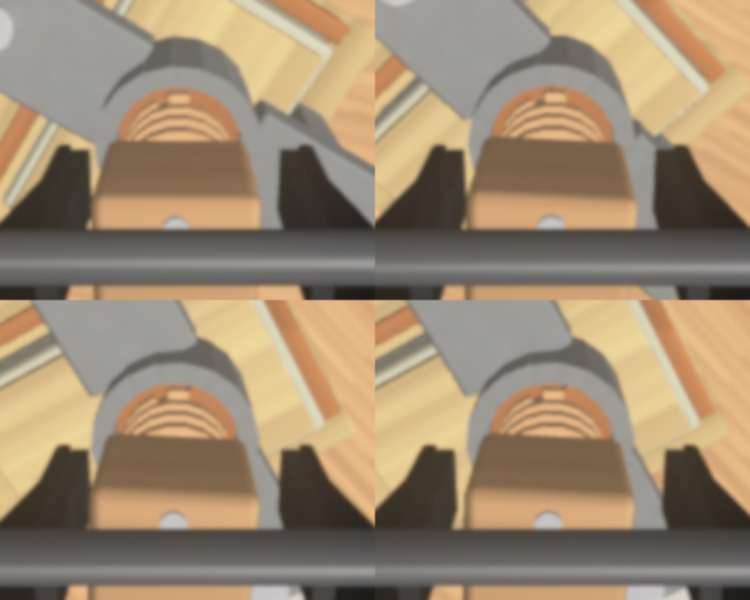

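The montage shows no drop: the same amount of thread is visible above the boss in all four views. I'll continue backward.

```bash
python3 -m handwheel '[[[0,0,0,0,0,0,0.02],[0,0,0,0,0,0,0.02],[0,0,0,0,0,0,0.02],[0,0,0,0,0,0,0.02],[0,0,-1,0,0,0,0.02],[0,0,-1,0,0,0,0.02],[0,0,-0.2,0,0,0,0.02],[0,0,0,0,0,0,0.02],[0,0,0,0,0,0,0.06],[0,0,0,0,0,0,0.06],[0,0,0,0,0,0,0.06],[0,0,0,0,0,0,0.06]]]'
python3 -c "
from h import *
edge(6)"
```

```text
time_s: 12.85
tcp_pos: [0.6286, 0.051, 0.1654]
ee_rot: [[0.5, 0.866, 0.003], [0.866, -0.5, -0.001], [0.001, 0.003, -1.0]]
wrist_force: [0.4, 0.6, -0.7]
gripper_width: 0.668
gripper_force: 0.0
edge row 293.5 22.7 yaw 60.0 [0.6286 0.051  0.1654] 12.9 130.6
```

The edge jumped 8 px, so the screw has dropped by about 9 mm at roughly -1.3 rad. Now I'll grip and turn forward, following the feed downward.

```bash
python3 -m handwheel '[[[0,0,0,0,0,0.001,0.02],[0,0,0,0,0,0.001,0.02],[0,0,0,0,0,0,0.02],[0,0,0,0,0,0,0.02],[0,0,0,0,0,0,0.02],[0,0,1,0,0,0.00017,0.02],[0,0,1,0,0,0.00017,0.02],[0,0,1,0,0,0.00017,0.02],[0,0,1,0,0,0.00017,0.02],[0,0,1,0,0,0.00017,0.02],[0,0,1,0,0,0.00017,0.02],[0,0,1,0,0,0.00017,0.02]]]'
```

```text
time_s: 14.1
tcp_pos: [0.6258, 0.052, 0.1615]
ee_rot: [[0.952, 0.306, -0.003], [0.306, -0.952, 0.0], [-0.003, -0.001, -1.0]]
wrist_force: [-5.6, 3.3, 3.6]
gripper_width: 0.437
gripper_force: 29.9
```

```bash
python3 -m handwheel '[[[0,0,1,0,0,0.00017,0.02],[0,0,1,0,0,0.00017,0.02],[0,0,1,0,0,0.00017,0.02],[0,0,1,0,0,0.00017,0.02],[0,0,1,0,0,0.00017,0.02],[0,0,1,0,0,0.00017,0.02],[0,0,1,0,0,0.00017,0.02],[0,0,1,0,0,0.00017,0.02]]]'
```

```text
time_s: 14.9
tcp_pos: [0.6259, 0.0517, 0.1602]
ee_rot: [[0.864, -0.503, -0.003], [-0.503, -0.864, -0.0], [-0.003, 0.002, -1.0]]
wrist_force: [-6.3, 1.4, 2.6]
gripper_width: 0.439
gripper_force: 29.9
```

```bash
python3 -m handwheel '[[[0,0,1,0,0,0.00017,0.02],[0,0,1,0,0,0.00017,0.02],[0,0,1,0,0,0.00017,0.02],[0,0,1,0,0,0.00017,0.02],[0,0,1,0,0,0.00017,0.02],[0,0,1,0,0,0.00017,0.02],[0,0,1,0,0,0.00017,0.02],[0,0,1,0,0,0.00017,0.02],[0,0,1,0,0,0.00017,0.02],[0,0,1,0,0,0.00017,0.02],[0,0,1,0,0,0.00017,0.02],[0,0,1,0,0,0.00017,0.02]]]'; python3 -m handwheel '[[[0,0,1,0,0,0.00017,0.02],[0,0,1,0,0,0.00017,0.02],[0,0,1,0,0,0.00017,0.02],[0,0,1,0,0,0.00017,0.02],[0,0,1,0,0,0.00017,0.02],[0,0,1,0,0,0.00017,0.02],[0,0,1,0,0,0.00017,0.02],[0,0,1,0,0,0.00017,0.02],[0,0,1,0,0,0.00017,0.02],[0,0,1,0,0,0.00017,0.02],[0,0,0,0,0,0,0.02]]]'; python3 -c "
from h import *
edge(7);print(r.sense()['joints'].round(1))"
```

```text
time_s: 16.1
tcp_pos: [0.6255, 0.0512, 0.1581]
ee_rot: [[-0.211, -0.977, -0.004], [-0.977, 0.211, -0.001], [0.002, 0.004, -1.0]]
wrist_force: [-7.2, 2.3, 3.9]
gripper_width: 0.435
gripper_force: 29.9
time_s: 17.2
tcp_pos: [0.6249, 0.0515, 0.1564]
ee_rot: [[-0.951, -0.308, -0.005], [-0.308, 0.951, -0.001], [0.005, 0.001, -1.0]]
wrist_force: [-7.8, 3.6, 4.4]
gripper_width: 0.433
gripper_force: 29.9
edge row 291.5 31.7 yaw -162.1 [0.6249 0.0515 0.1564] 17.25 -91.4
[ 19.4  25.3  -4.3  -0.1 -60.7 -91.4]
```

```bash
python3 -m handwheel '[[[0,0,1,0,0,0.00017,0.02],[0,0,1,0,0,0.00017,0.02],[0,0,1,0,0,0.00017,0.02],[0,0,1,0,0,0.00017,0.02],[0,0,1,0,0,0.00017,0.02],[0,0,1,0,0,0.00017,0.02],[0,0,1,0,0,0.00017,0.02],[0,0,1,0,0,0.00017,0.02],[0,0,1,0,0,0.00017,0.02],[0,0,1,0,0,0.00017,0.02],[0,0,1,0,0,0.00017,0.02],[0,0,1,0,0,0.00017,0.02]]]'; python3 -m handwheel '[[[0,0,0,0,0,0,0.02],[0,0,0,0,0,0,0.087],[0,0,0,0,0,0,0.087],[0,0,0,0,0,0,0.087],[0,0,0,0,0,0,0.087],[0,0,0,0,0,0,0.087],[0,0,0,0,0,0,0.087]]]'; python3 -c "
from h import *
edge(8);print(r.sense()['gripper_width'])"
```

```text
time_s: 18.45
tcp_pos: [0.625, 0.052, 0.1544]
ee_rot: [[-0.585, 0.811, -0.005], [0.811, 0.585, -0.0], [0.003, -0.004, -1.0]]
wrist_force: [-7.9, 4.3, 4.0]
gripper_width: 0.432
gripper_force: 29.9
time_s: 19.15
tcp_pos: [0.6283, 0.0511, 0.1545]
ee_rot: [[-0.588, 0.809, 0.002], [0.809, 0.588, -0.001], [-0.002, 0.001, -1.0]]
wrist_force: [-0.3, 0.2, -0.8]
gripper_width: 0.895
gripper_force: 0.0
edge row 290.5 34.6 yaw 126.0 [0.6283 0.0511 0.1545] 19.2 -163.4
0.9333784059049649
```

Fingers are open. The edge row also depends on the lateral offset, so I'll lift clear and verify the sink depth with the scene camera.

```bash
python3 -m handwheel '[[[0,0,0,0,0,-0.015,0.087],[0,0,0,0,0,-0.03,0.087],[0,0,0,0,0,-0.03,0.087],[0,0,0,0,0,-0.025,0.087],[0,0,0,0.02,-0.029,0,0.087],[0,0,0,0.03,-0.043,0,0.087],[0,0,0,0.03,-0.042,0,0.087],[0,0,0,0.02,-0.029,0,0.087],[0,0,0,0,0,0,0.087],[0,0,0,0,0,0,0.087]]]'; python3 -c "
from h import *
snap(9);im=cams.capture('top')
L=[cv2.resize(cv2.imread(f'pics/{k}.png')[205:285,330:430],(375,300),interpolation=cv2.INTER_CUBIC) for k in ('scene0','s9')]
T=im[140:290,220:420,::-1]
cv2.imwrite('pics/m4.png',np.vstack([np.hstack(L),np.hstack([cv2.resize(T,(375,300)),cv2.resize(cv2.imread('pics/s9.png'),(375,300))])]));print(tool().round(4))"
```

```text
time_s: 20.2
tcp_pos: [0.4575, 0.0481, 0.2552]
ee_rot: [[-0.589, 0.808, 0.004], [0.808, 0.589, 0.0], [-0.002, 0.003, -1.0]]
wrist_force: [-0.5, -0.2, -0.2]
gripper_width: 0.996
gripper_force: 0.0
[[-5.881e-01  8.088e-01  2.600e-03  4.585e-01]
 [ 8.088e-01  5.881e-01 -5.000e-04  4.830e-02]
 [-1.900e-03  1.900e-03 -1.000e+00  2.546e-01]
 [ 0.000e+00  0.000e+00  0.000e+00  1.000e+00]]
```

View pics/m4.png

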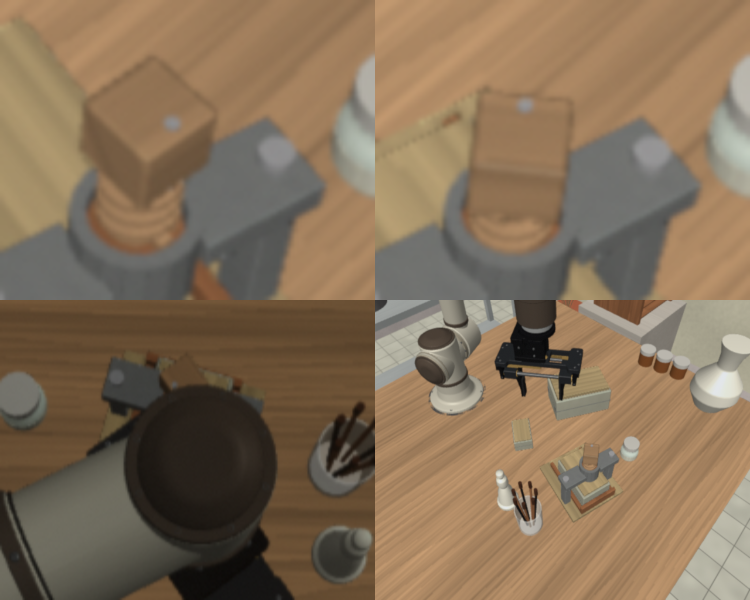

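Scene crops: the knob's top centre moved from about (370,233) to about (369,240.5), so it sits clearly deeper. The bystanders are untouched.

```bash
python3 - <<'E'
from h import *
c=cams.get_calibration("scene")
for z in (.209,.200,.196,.192,.188,.184):
    # knob top center, and near-face bottom mid
    print(z,[cv2.projectPoints(np.array([[.6275,.0513,q]]),np.array(c["rvec"]),np.array(c["tvec"],float),np.array(c["camera_matrix"]),None)[0].ravel().round(1) for q in (z,z-.036)])
g=[cv2.cvtColor(cv2.imread(f'pics/{k}.png'),cv2.COLOR_BGR2GRAY)[222:272,362:376].mean(1).round(0).astype(int).tolist() for k in ('s9',)]
print(list(enumerate(g[0],222)))
goto([.627,.0513,.255],-144)
E
```

```text
0.209 [array([370.1, 232.5]), array([368.2, 247.2])]
0.2 [array([369.6, 236.3]), array([367.7, 250.7])]
0.196 [array([369.4, 237.9]), array([367.5, 252.3])]
0.192 [array([369.2, 239.6]), array([367.3, 253.8])]
0.188 [array([369. , 241.2]), array([367.1, 255.3])]
0.184 [array([368.8, 242.8]), array([366.9, 256.8])]
[(222, 142), (223, 141), (224, 141), (225, 140), (226, 140), (227, 139), (228, 136), (229, 130), (230, 124), (231, 131), (232, 135), (233, 133), (234, 128), (235, 125), (236, 125), (237, 126), (238, 126), (239, 126), (240, 126), (241, 126), (242, 126), (243, 127), (244, 127), (245, 128), (246, 129), (247, 127), (248, 124), (249, 125), (250, 123), (251, 114), (252, 110), (253, 110), (254, 113), (255, 116), (256, 118), (257, 119), (258, 118), (259, 118), (260, 117), (261, 115), (262, 114), (263, 116), (264, 126), (265, 136), (266, 138), (267, 132), (268, 127), (269, 130), (270, 130), (271, 122)]
turn units [ -0.     0.03 -15.  ] then shift in new axes [-0.138  -0.0966 -0.0004] 20.3
```

The knob top is at about 0.191 m, so it has sunk about 17–18 mm, as expected. I'll regrasp a quarter turn back and finish the last 60°.

```bash
python3 -m handwheel '[[[0,0,-1.25,0,0,0,0.087],[0,0,-1.25,0,0,0,0.087],[0,0,-1.25,0,0,0,0.087],[0,0,-1.25,0,0,0,0.087],[0,0,-1.25,0,0,0,0.087],[0,0,-1.25,0,0,0,0.087],[0,0,-1.25,0,0,0,0.087],[0,0,-1.25,0,0,0,0.087],[0,0,-1.25,0,0,0,0.087],[0,0,-1.25,0,0,0,0.087],[0,0,-1.25,0,0,0,0.087],[0,0,-1.25,0,0,0,0.087]]]'; python3 -m handwheel '[[[0,0,0,-0.028,-0.02,0,0.087],[0,0,0,-0.04,-0.028,0,0.087],[0,0,0,-0.04,-0.028,0,0.087],[0,0,0,-0.02,-0.014,0,0.087],[0,0,0,-0.01,-0.0066,0,0.087],[0,0,0,0,0,0,0.087],[0,0,0,0,0,0,0.087],[0,0,0,0,0,0,0.087]]]'; python3 -c "
from h import *
goto([.6270,.0513,.153],-144)"
```

```text
time_s: 21.5
tcp_pos: [0.4588, 0.0482, 0.2537]
ee_rot: [[-0.806, -0.592, 0.001], [-0.592, 0.806, -0.001], [0.0, -0.001, -1.0]]
wrist_force: [-0.2, -0.0, -0.4]
gripper_width: 1.001
gripper_force: 0.0
time_s: 22.3
tcp_pos: [0.6256, 0.051, 0.2545]
ee_rot: [[-0.809, -0.588, 0.001], [-0.588, 0.809, -0.001], [-0.0, -0.001, -1.0]]
wrist_force: [-0.5, 0.2, 0.6]
gripper_width: 0.997
gripper_force: 0.0
turn units [-0.01  0.    0.  ] then shift in new axes [-0.0013 -0.0006  0.1015] 22.3
```

```bash
python3 -m handwheel '[[[0,0,0,-0.001,-0.0006,0.02,0.087],[0,0,0,0,0,0.03,0.087],[0,0,0,0,0,0.03,0.087],[0,0,0,0,0,0.015,0.087],[0,0,0,0,0,0.006,0.087],[0,0,0,0,0,0,0.02],[0,0,0,0,0,0,0.02],[0,0,0,0,0,0,0.02],[0,0,0,0,0,0,0.02],[0,0,0,0,0,0,0.02],[0,0,0,0,0,0,0.02],[0,0,0,0,0,0,0.02]]]'; python3 -c "
from h import *
goto([.6270,.0513,.153],-144);print(r.sense()['gripper_force'],r.sense()['wrist_force'])"
```

```text
time_s: 23.5
tcp_pos: [0.6268, 0.0519, 0.1536]
ee_rot: [[-0.809, -0.588, 0.001], [-0.588, 0.809, 0.001], [-0.001, 0.0, -1.0]]
wrist_force: [-8.2, 11.0, 5.7]
gripper_width: 0.451
gripper_force: 6.5
turn units [0.   0.01 0.  ] then shift in new axes [ 0.0002 -0.0006  0.0006] 23.5
6.528411017643521 [-8.22614142 10.96241744  5.70259029]
```

```bash
python3 -m handwheel '[[[0,0,0,0,0,0,0.02],[0,0,0,0,0,0,0.02],[0,0,0,0,0,0,0.02]]]'; python3 -m handwheel '[[[0,0,0.6,0,0,0.0001,0.02],[0,0,1,0,0,0.00017,0.02],[0,0,1,0,0,0.00017,0.02],[0,0,1,0,0,0.00017,0.02],[0,0,1,0,0,0.00017,0.02],[0,0,1,0,0,0.00017,0.02],[0,0,1,0,0,0.00017,0.02],[0,0,1,0,0,0.00017,0.02],[0,0,1,0,0,0.00017,0.02],[0,0,1,0,0,0.00017,0.02],[0,0,0.4,0,0,0.0001,0.02],[0,0,0,0,0,0,0.02]]]'; python3 -m handwheel '[[[0,0,0,0,0,0,0.02],[0,0,0,0,0,0,0.02],[0,0,0,0,0,0,0.02],[0,0,0,0,0,0,0.02]]]'; python3 -c "
from h import *
s=r.sense();print(s['gripper_force'],s['wrist_force'],s['joint_velocities'].round(2),s['joints'].round(1))"
```

```text
time_s: 23.8
tcp_pos: [0.6264, 0.0525, 0.1537]
ee_rot: [[-0.809, -0.588, 0.0], [-0.588, 0.809, 0.001], [-0.001, 0.001, -1.0]]
wrist_force: [-2.2, 4.3, 1.8]
gripper_width: 0.43
gripper_force: 30.0
time_s: 25.0
tcp_pos: [0.6265, 0.0512, 0.152]
ee_rot: [[-0.914, 0.406, -0.0], [0.406, 0.914, -0.001], [-0.0, -0.001, -1.0]]
wrist_force: [-2.8, 1.5, 2.6]
gripper_width: 0.434
gripper_force: 30.0
time_s: 25.4
tcp_pos: [0.6266, 0.0512, 0.152]
ee_rot: [[-0.914, 0.406, -0.0], [0.406, 0.914, -0.001], [-0.0, -0.001, -1.0]]
wrist_force: [-4.9, 2.3, 4.8]
gripper_width: 0.434
gripper_force: 30.0
30.00046600587666 [-4.90348061  2.34549295  4.78596889] [ 0.01  0.04  0.01 -0.01  0.03 -0.  ] [ 1.940e+01  2.550e+01 -4.700e+00  1.000e-01 -5.980e+01 -1.334e+02]
```

```bash
python3 -c "
from station import r
print(r.finish_job())"
```

```text
the job is handed in; nothing more can be done
None
```

I handed the job in at about 25 s; no verdict came back. The mould was home against the rear stop when last measured, just after the push. The screw dropped at about -1.3 rad and has since been turned forward about one turn, to an estimated 19–20 mm deep. The knob is gripped with 30 N and still, and the figurine, jar and cup looked undisturbed when last seen.

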